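Close the balance's draught shield and tare it

ROBOT

A 7-joint arm with a two-finger parallel gripper is mounted at the origin on the work surface. World frame = base frame: x ahead of the robot, y to its left, z up, the work surface at z = 0. Lengths are in m, angles in rad, forces in N, time in s.
With the tool pointing down it reaches from about 0.425 to 0.925 m from the base axis. Payload 6.8 kg.
Tool frame: the origin (TCP) lies at the very end of the fingers, on their centre line; the grasp point (between the pads) lies 19 mm behind it; z points along the fingers, y is the line along which they close (so a half turn about z gives the same grasp; the last joint's range is limited). The gripper opens to 85 mm and grips with 20 to 120 N. Pads are 22 mm wide; open, the fingers measure 114 mm over their backs; the gripper's body (76 mm by 85 mm) begins 54 mm behind the grasp point. The pads swing forward as they close: fully open they stand 13 mm farther back than shut.
Start: joints at [-1.302, 0.477, 0.022, 1.555, -0.011, 1.109, -0.083], TCP at [0.248, 0.628, 0.231] pointing down, gripper open.
Joint ranges: [-2.96, 2.96], [-0.34, 2.1], [-1.41, 1.46], [0.24, 2.44], [-1.37, 4.51], [0.17, 1.92], [-2.96, 2.96]. Speed limits (rad/s): [2.39, 2.39, 3.14, 3.14, 3.14, 3.14, 3.14].

INTERFACE

Orientations are given as a rotation vector (axis times angle).
In Python, from bench import r gives the robot as it stands.
- The arm moves only by the shell command python3 -m jog 'ROWS' [FORCE]. ROWS is JSON, a list of rows, each an object of numbers: "fingers": the finger opening in m, from 0 to 0.0854; "x", "y", "z": the shift along the tool's x, y, z in m; "rx", "ry", "rz": the turn, a rotation vector about the tool's x, y, z in degrees. In form: [{"fingers": .., "x": .., "y": .., "z": .., "rx": .., "ry": .., "rz": ..}, ...]. A call has 1 to 8 rows; each row shifts and turns the commanded pose from where the row before left it, along the tool's axes as they then stand; what a row does not reach is not made up. A row lasts 1/8 s, in which the tool goes at most 62.5 mm and 10.7 degrees, less where a joint would pass 70% of its speed; a pose out of reach is approached as far as the arm can. A call is refused whole if a number of a shift passes 0.0625 or a number of a turn 10.7, either way. A call with a gripper value outside its range is refused whole. The fingers move at their own pace and stop on an object; FORCE is the grip in N (left out, the last holds). Time passes only in rows, so rows that do not move let the fingers close. It gives the time, the measured TCP pose, the force, the opening and the grip force at its end, in the units of the state.
- r.get_obs(): the state, without advancing time (a new reading comes with each control period).
- r.grab_frame(name): name is "scene" or "side" or "wrist"; returns (picture, depth): 384x512x3 uint8, red, green, blue; 384x512 float32, m along the optical axis (not along the pixel's ray), 0 where there is no reading.
- r.get_calibration(name): a dict with "mtx" (3x3 intrinsics, pixels), "dist" ([k1, k2, p1, p2, k3] as OpenCV has them; the pictures are not rectified), "extrinsics" (4x4, takes a point from camera to world coordinates). Camera axes: x right, y down, z forward; pixel columns grow to the right and rows downward; lengths in m; the calibration is good to about 2 mm. A picture is of the moment at which its call begins: read the wrist's pose just before it. get_calibration takes no time and is no camera call; for the wrist camera it gives the pose at the moment of the call.
- r.hand_in(): hands the job in; it is judged then, once.
Trained networks look in the newest picture that a camera, given by its name, has taken for a name from the list of things; names that differ only in an ending like _2 or _b are one class to them, and where a whole thing is asked for, a point or a joint stands for the part that bears it (a point fixed in the world has none). Each returns a list of dicts, best first, with "score" (0 to 1); they miss things now and then, are a little off and sometimes report something else, mostly with a low value. They report only what shows in the picture. A call takes as long as a camera call.
- r.search_frame(target, camera): "xyz" ([x, y, z] in m, in world coordinates, good to about 4 mm: the middle of the surface that is visible of it).
- r.landmark_of(target, camera): "xyz" ([x, y, z] in m, in world coordinates, good to about 4 mm: a listed point, or the origin of a listed thing).
The state is a dict: "clock": time; "joints": joint angles; "qvel": joint speeds; "tau": joint torques, N m; "tcp_pos": TCP position; "orientation": TCP orientation; "contact_force": force on the tool from outside, world axes, zero at the start; "moment": the same for the moment, N m; "grip_width": finger opening in m; "gripper_force": force on a finger pad.
Only numpy, scipy, OpenCV 4.12 (cv2) and the standard library are available. Lean on these libraries where they do the work, as an engineer would, in place of code of your own. Each camera call takes 0.05 s, during which the arm holds its last target. There are 200 camera calls.

TASK

The metal dish on the laboratory balance is to be tared. Push the balance's sliding top door fully shut by its raised blue block, then gently press the green key right down and let it come up again. Do not press the red or yellow key, leave the dish and everything else on the bench where they are, and end with the door still shut.

Things in the scene. Friction and masses are not known exactly. Their poses are not given: they have to be found in the camera images.
- balance: White laboratory balance fixed to the bench, 310 mm long (x), 200 wide (y), body top 60 mm high. Origin: centre of its underside, z up; its front (keys, x = -115 mm) faces its -x. Behind the keys a display, then a clear glass draught shield, x -10 to +140 mm, y -80 to +80 mm, rim 140 mm above the bench, a steel pan inside. It does not move when pushed.
- door (a joint): Clear top door of the draught shield, which slides along the balance's y: 0 = shut, positive = metres open towards the balance's +y (greatest 0.075). Sliding friction about 1.5 N; it stays where it is left, with a stop at 0.
- door_push (a point): Centre of the +y face of the raised blue block on the door; push this face towards the balance's -y to shut. Axes as the balance's. Block 92 x 92 mm, 146 to 164 mm above the bench; this point is at 155 mm, x = +65 mm in the balance's frame (y = +46 mm when shut). The door panel, top 147 mm above the bench, reaches 36 mm beyond this face and 31 mm beyond the block in x.
- key_tare (a joint): Green tare key: 0 = up, 0.005 = fully down (m); spring, about 4 N when fully down, comes up by itself. It bottoms on a hard stop; pressing it with more than 25 N is too rough.
- key_tare_top (a point): Centre of the top of the green tare key: round, 24 mm across, 81 mm above the bench when up, standing 9 mm out of a black collar 40 mm across; moves straight down when pressed.
- key_power (a joint): Red power key, same make, 50 mm from the green one towards the balance's +y; not to be pressed. 0 = up, m.
- key_print (a joint): Yellow print key, same make, 50 mm from the green one towards the balance's -y; not to be pressed. 0 = up, m.
- dish: Loose aluminium weighing dish, 56 mm across, 16 mm high, standing on the pan inside the shield; origin at the centre of its underside.
- dropper_black_mid (a point): Middle of a loose amber dropper bottle with a black bulb, 34 mm across, 88 mm high, upright; this point 44 mm above its foot.
- dropper_red_mid (a point): The same with a red bulb.
- wash_bottle_mid (a point): Loose white wash bottle with a red cap and spout, 68 mm across, 178 mm high, upright; this point 70 mm above its foot.
- spot_plate: Loose white ceramic spot plate, 110 x 90 x 10 mm, flat on the bench; origin at the centre of its underside.
- marker_black: Loose grey marker pen with a black cap, 133 mm long (along its x), 13 mm thick, lying on the bench; origin on its underside near the middle.
- marker_pink: Loose white marker pen with a pink cap, same size, lying on the bench.

How it is judged:
On the way, in this order (a step that is already met when the one before it is completed fails the run):
1. the top door is pushed fully shut (value of joint door below 0.005 m), for 0.2 s.
2. the green key is pressed right down (value of joint key_tare above 0.004 m), for 0.04 s.
3. the green key has come up again (value of joint key_tare below 0.0015 m), for 0.1 s.
At the end, for the whole second after the job is handed in: Door within 5 mm of shut, all three keys up (within 1.5 mm), dish within 15 mm and every other loose thing within 20 mm of where it began (value of joint door below 0.005 m and value of joint each of key_tare, key_power, key_print below 0.0015 m and distance of dish from where it was at the start of the episode below 0.015 m and distance of each of dropper_black_mid, dropper_red_mid, wash_bottle_mid, spot_plate, marker_black, marker_pink from where it was at the start of the episode below 0.02 m); the robot touches nothing.
It fails at once if the green key is pressed while the door is open (more than 10 mm) (value of joint door above 0.01 m and value of joint key_tare above 0.0025 m).
It fails at once if the red or the yellow key is pressed (more than 2 mm) (value of joint any of key_power, key_print above 0.002 m).
It fails at once if the green key is pressed roughly (fingers on the balance with more than 25 N while the key is down) (value of joint key_tare above 0.001 m and contact force between the fingers and balance above 25 N).
It fails at once if the dish is moved (more than 15 mm) (distance of dish from where it was at the start of the episode above 0.015 m).
It fails at once if a bystander is moved, lifted or tipped (more than 20 mm) (distance of any of dropper_black_mid, dropper_red_mid, wash_bottle_mid, spot_plate, marker_black, marker_pink from where it was at the start of the episode above 0.02 m).
It also fails if it takes over 48 s, if anything falls off the work surface, if the arm or the gripper's body presses on something with over 40 N, if the wrist force passes 120 N, or if a joint passes its speed limit or range.

## Working session

There is one attempt and no reset: what is moved stays moved. The work goes in short steps, Python scripts to look and compute and a shell command to move; the robot and the scene stay as the last step left them, time stands still between calls to the robot, and variables do not carry over. Pictures are saved under pics/ and viewed, at most 10 in all, crops included, and the job is handed in when it is done.

```bash
mkdir -p pics; ls
cat > h.py <<'E'
from bench import r
import numpy as np, cv2
from scipy.spatial.transform import Rotation as R
np.set_printoptions(precision=4,suppress=True)
def save(cam,n):
    im,d=r.grab_frame(cam); cv2.imwrite('pics/%s.png'%n,im[:,:,::-1]); return im,d
E
python3 - <<'E'
from h import *
o=r.get_obs(); print(o['clock'],o['tcp_pos'],o['orientation'],o['grip_width']); print(R.from_rotvec(o['orientation']).as_matrix())
for c in ['scene','side']:
    im,d=save(c,c+'0')
    for t in ['balance','door_push','key_tare_top','key_tare','key_power','key_print','dish','wash_bottle_mid','dropper_black_mid','dropper_red_mid','spot_plate','marker_black','marker_pink']:
        if c=='side' and t not in('balance','door_push','key_tare_top','key_power','key_print'): continue
        print(c,t,[(np.round(q['xyz'],3),round(q['score'],2)) for q in r.landmark_of(t,c)[:2]])
print(r.get_obs()['clock'])
a=cv2.imread('pics/scene0.png')
E
```

```text
pics
0.0 [0.2482 0.6271 0.2303] [-0.5883 -3.0858  0.003 ] 0.08559637571503813
[[-0.9299  0.3679 -0.0005]
 [ 0.3679  0.9299 -0.0018]
 [-0.0002 -0.0019 -1.    ]]
scene balance [(array([ 0.579, -0.106, -0.002]), 0.97)]
scene door_push [(array([0.652, 0.002, 0.155]), 0.94)]
scene key_tare_top [(array([ 0.462, -0.099,  0.081]), 0.63)]Traceback (most recent call last):
  File "<stdin>", line 7, in <module>
ValueError: it knows: balance, dish, door_push, dropper_black_mid, dropper_red_mid, key_tare_top, marker_black, marker_pink, spot_plate, wash_bottle_mid
```

Run:
```python
from h import *
for c in ['scene','side']:
    im,d=save(c,c+'0')
    for t in ['balance','door_push','key_tare_top','dish','wash_bottle_mid','dropper_black_mid','dropper_red_mid','spot_plate','marker_black','marker_pink']:
        if c=='side' and t not in('balance','door_push','key_tare_top'): continue
        print(c,t,[(np.round(q['xyz'],3),round(q['score'],2)) for q in r.landmark_of(t,c)[:2]])
print(r.get_obs()['clock'])
```

```text
scene balance [(array([ 0.581, -0.106, -0.   ]), 0.62), (array([ 0.672, -0.313,  0.073]), 0.62)]
scene door_push [(array([0.653, 0.003, 0.157]), 0.56)]
scene key_tare_top [(array([ 0.462, -0.097,  0.083]), 0.48), (array([0.459, 0.424, 0.003]), 0.38)]
scene dish [(array([ 0.643, -0.1  ,  0.068]), 0.6)]
scene wash_bottle_mid [(array([ 0.672, -0.313,  0.073]), 0.65)]
scene dropper_black_mid [(array([ 0.576, -0.258,  0.049]), 0.56)]
scene dropper_red_mid [(array([ 0.473, -0.249,  0.042]), 0.76)]
scene spot_plate [(array([0.611, 0.083, 0.002]), 0.85)]
scene marker_black [(array([ 0.494, -0.416, -0.002]), 0.67)]
scene marker_pink []
side balance [(array([ 0.581, -0.105, -0.005]), 0.84)]
side door_push [(array([ 0.653, -0.002,  0.155]), 0.95)]
side key_tare_top [(array([ 0.57 , -0.258,  0.045]), 0.5), (array([ 0.468, -0.098,  0.078]), 0.44)]
0.95
```

View pics/scene0.png

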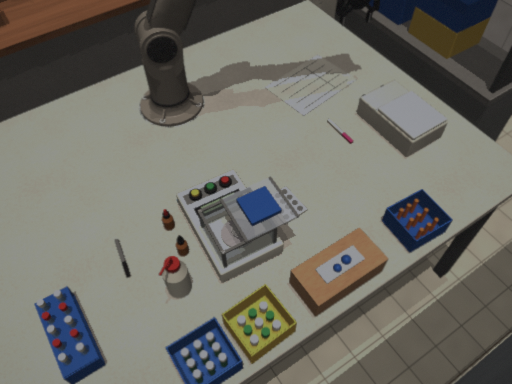

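View pics/side0.png

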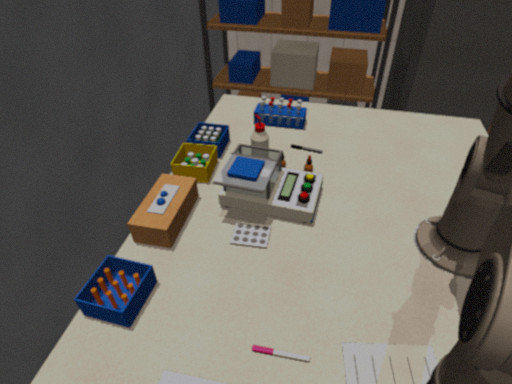

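The scene picture shows the balance at about (232,225), with its keys at (195,195) yellow, (210,188) green and (225,181) red. The blue block is at (258,205), so the door is open towards +y. The side picture agrees. Balance yaw is about -4° and the door is about 66 mm open. The spot plate at (0.61, 0.08) lies flat beside the balance, and nothing tall stands in the transit path.

```bash
python3 -m jog '[{"fingers":0,"rz":-8.8},{"fingers":0,"rz":-8.8},{"x":-0.037,"y":-0.046},{"x":-0.037,"y":-0.046},{"x":-0.037,"y":-0.046},{"x":-0.037,"y":-0.046},{"x":-0.037,"y":-0.046},{"x":-0.037,"y":-0.046}]' 30
```

```text
validation failed for argument at $[0]...
```

```bash
python3 -m jog '[{"fingers":0.0,"x":0,"y":0,"z":0,"rx":0,"ry":0,"rz":-8.8},{"fingers":0.0,"x":0,"y":0,"z":0,"rx":0,"ry":0,"rz":-8.8},{"fingers":0.0,"x":-0.037,"y":-0.046,"z":0,"rx":0,"ry":0,"rz":0},{"fingers":0.0,"x":-0.037,"y":-0.046,"z":0,"rx":0,"ry":0,"rz":0},{"fingers":0.0,"x":-0.037,"y":-0.046,"z":0,"rx":0,"ry":0,"rz":0},{"fingers":0.0,"x":-0.037,"y":-0.046,"z":0,"rx":0,"ry":0,"rz":0}]' 30
```

```text
clock: 1.7
tcp_pos: [0.3843, 0.4322, 0.2316]
orientation: [0.109, 3.139, 0.001]
contact_force: [1.1, 0.3, 0.0]
grip_width: -0.0004
gripper_force: 0.0
```

```bash
python3 -m jog '[{"fingers":0.0,"x":-0.037,"y":-0.046,"z":0,"rx":0,"ry":0,"rz":0},{"fingers":0.0,"x":-0.037,"y":-0.046,"z":0,"rx":0,"ry":0,"rz":0},{"fingers":0.0,"x":-0.037,"y":-0.046,"z":0,"rx":0,"ry":0,"rz":0},{"fingers":0.0,"x":-0.037,"y":-0.046,"z":0,"rx":0,"ry":0,"rz":0},{"fingers":0.0,"x":-0.037,"y":-0.046,"z":0,"rx":0,"ry":0,"rz":0},{"fingers":0.0,"x":-0.037,"y":-0.046,"z":0,"rx":0,"ry":0,"rz":0},{"fingers":0.0,"x":-0.037,"y":-0.040,"z":0,"rx":0,"ry":0,"rz":0},{"fingers":0.0,"x":-0.037,"y":-0.03,"z":0,"rx":0,"ry":0,"rz":0}]'
python3 - <<'E'
from h import *
save('wrist','w1')
for c in ['wrist','side']:
    if c=='side': save(c,'s1')
    for t in ['balance','door_push','key_tare_top']:
        print(c,t,[(np.round(q['xyz'],4),round(q['score'],2)) for q in r.landmark_of(t,c)[:2]])
o=r.get_obs(); print(o['clock'],o['tcp_pos'],o['contact_force']); print(R.from_rotvec(o['orientation']).as_matrix())
E
```

```text
clock: 2.7
tcp_pos: [0.6554, 0.0656, 0.2316]
orientation: [0.112, 3.139, -0.0]
contact_force: [1.1, 0.6, 0.1]
grip_width: 0.0004
gripper_force: 0.0
wrist balance [(array([ 0.5792, -0.101 ,  0.0065]), 0.9)]
wrist door_push [(array([0.6514, 0.0058, 0.1546]), 0.55)]
wrist key_tare_top []
side balance [(array([ 0.5792, -0.1025, -0.0024]), 0.94)]
side door_push [(array([ 0.6547, -0.0001,  0.152 ]), 0.96), (array([ 0.5774, -0.2546,  0.0465]), 0.38)]
side key_tare_top [(array([ 0.4685, -0.0981,  0.0787]), 0.47)]
3.1 [0.6537 0.0698 0.2313] [ 0.2405 -0.376  -0.3541]
[[-0.9977  0.0672 -0.0004]
 [ 0.0672  0.9977  0.0008]
 [ 0.0004  0.0008 -1.    ]]
```

View pics/w1.png

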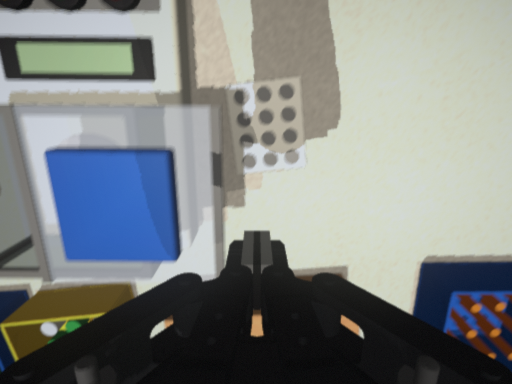

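The wrist picture shows the blue block at (48-180, 148-262). Its pushing face is about parallel to my finger travel, and the fingertips are clear of the panel edge (x≈220). I'll descend here and then push.

```bash
python3 -m jog '[{"fingers":0.0,"x":0,"y":0,"z":0.038,"rx":0,"ry":0,"rz":0},{"fingers":0.0,"x":0,"y":0,"z":0.038,"rx":0,"ry":0,"rz":0},{"fingers":0.0,"x":0,"y":-0.02,"z":0,"rx":0,"ry":0,"rz":0},{"fingers":0.0,"x":0,"y":-0.02,"z":0,"rx":0,"ry":0,"rz":0},{"fingers":0.0,"x":0,"y":-0.015,"z":0,"rx":0,"ry":0,"rz":0},{"fingers":0.0,"x":0,"y":-0.01,"z":0,"rx":0,"ry":0,"rz":0},{"fingers":0.0,"x":0,"y":-0.01,"z":0,"rx":0,"ry":0,"rz":0}]'
python3 -m jog '[{"fingers":0.0,"x":0,"y":-0.01,"z":0,"rx":0,"ry":0,"rz":0},{"fingers":0.0,"x":0,"y":-0.01,"z":0,"rx":0,"ry":0,"rz":0},{"fingers":0.0,"x":0,"y":-0.01,"z":0,"rx":0,"ry":0,"rz":0}]'
```

```text
clock: 3.98
tcp_pos: [0.6504, -0.0068, 0.1575]
orientation: [0.109, 3.136, 0.002]
contact_force: [-1.4, 2.3, 7.6]
grip_width: 0.0
gripper_force: 3.8
clock: 4.35
tcp_pos: [0.648, -0.0365, 0.1575]
orientation: [0.109, 3.137, 0.002]
contact_force: [-2.1, 2.1, 8.5]
grip_width: -0.0001
gripper_force: 4.2
```

Run:
```python
from h import *
im,_=save('side','s2'); cv2.imwrite('pics/s2c.png',cv2.resize(im[120:240,200:350,::-1],None,fx=4,fy=4,interpolation=2))
print('side',[(np.round(q['xyz'],4),round(q['score'],2)) for q in r.landmark_of('door_push','side')[:2]])
save('wrist','w2')
print('w',[(np.round(q['xyz'],4),round(q['score'],2)) for q in r.landmark_of('door_push','wrist')[:2]])
o=r.get_obs();print(o['tcp_pos'],o['contact_force'])
```

```text
side [(array([ 0.6507, -0.0486,  0.1561]), 0.62)]
w [(array([ 0.6494, -0.0454,  0.1559]), 0.63)]
[ 0.6479 -0.0383  0.1575] [-2.4803 -0.7011  7.9087]
```

View pics/s2c.png

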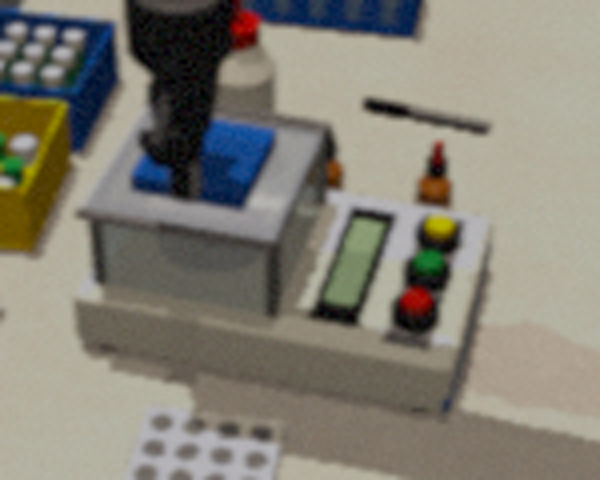

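View pics/w2.png

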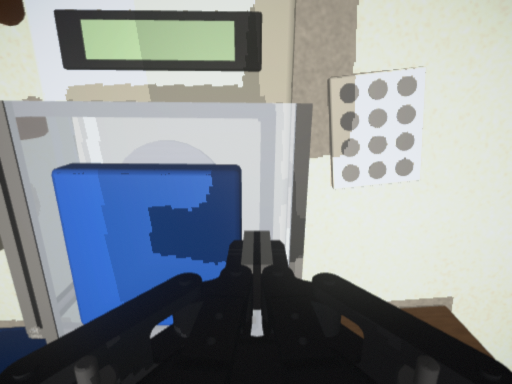

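The two crops show the fingers against the block's +y face, with the door following. There is also about 8 N of upward force at the tips, so I'll ease up 3 mm while continuing.

```bash
python3 -m jog '[{"fingers":0.0,"x":0,"y":0,"z":-0.003,"rx":0,"ry":0,"rz":0},{"fingers":0.0,"x":0,"y":0,"z":0,"rx":0,"ry":0,"rz":0}]'
python3 -m jog '[{"fingers":0.0,"x":-0.002,"y":-0.006,"z":0,"rx":0,"ry":0,"rz":0},{"fingers":0.0,"x":0,"y":-0.004,"z":0,"rx":0,"ry":0,"rz":0}]'
```

```text
clock: 4.8
tcp_pos: [0.6473, -0.0368, 0.1588]
orientation: [0.109, 3.139, 0.0]
contact_force: [0.3, -0.5, 0.0]
grip_width: 0.0003
gripper_force: 0.0
clock: 5.05
tcp_pos: [0.6483, -0.0468, 0.1581]
orientation: [-0.109, -3.139, -0.001]
contact_force: [-0.9, 2.0, 0.2]
grip_width: -0.0001
gripper_force: 0.8
```

```bash
python3 -m jog '[{"fingers":0.0,"x":0,"y":-0.004,"z":0,"rx":0,"ry":0,"rz":0},{"fingers":0.0,"x":0,"y":-0.003,"z":0,"rx":0,"ry":0,"rz":0}]'
python3 -m jog '[{"fingers":0.0,"x":0,"y":-0.003,"z":0,"rx":0,"ry":0,"rz":0},{"fingers":0.0,"x":0,"y":-0.002,"z":0,"rx":0,"ry":0,"rz":0}]'
python3 -m jog '[{"fingers":0.0,"x":0,"y":-0.002,"z":0,"rx":0,"ry":0,"rz":0},{"fingers":0.0,"x":0,"y":-0.002,"z":0,"rx":0,"ry":0,"rz":0}]'
```

```text
clock: 5.3
tcp_pos: [0.6477, -0.054, 0.1581]
orientation: [-0.109, -3.139, -0.0]
contact_force: [-0.5, 2.2, 0.1]
grip_width: 0.0001
gripper_force: 0.8
clock: 5.55
tcp_pos: [0.6474, -0.0585, 0.1581]
orientation: [-0.11, -3.139, -0.001]
contact_force: [-0.3, 4.0, -0.4]
grip_width: 0.0003
gripper_force: 2.3
clock: 5.8
tcp_pos: [0.6473, -0.0587, 0.1581]
orientation: [-0.105, -3.139, -0.007]
contact_force: [-1.2, 11.5, 0.2]
grip_width: 0.0002
gripper_force: 5.7
```

The door met its stop: 11.5 N with no further travel. I'll back off, rise and go towards the key.

```bash
python3 -m jog '[{"fingers":0.0,"x":0,"y":0.02,"z":0,"rx":0,"ry":0,"rz":0},{"fingers":0.0,"x":0,"y":0,"z":-0.04,"rx":0,"ry":0,"rz":0},{"fingers":0.0,"x":0.04,"y":-0.02,"z":0,"rx":0,"ry":0,"rz":0},{"fingers":0.0,"x":0.04,"y":-0.02,"z":0,"rx":0,"ry":0,"rz":0},{"fingers":0.0,"x":0.04,"y":-0.02,"z":0,"rx":0,"ry":0,"rz":0},{"fingers":0.0,"x":0,"y":0,"z":0,"rx":0,"ry":0,"rz":0}]'
python3 - <<'E'
from h import *
save('wrist','w3')
for c in ['wrist','side','scene']:
    if c!='wrist': save(c,c+'3')
    for t in ['balance','door_push','key_tare_top']:
        print(c,t,[(np.round(q['xyz'],4),round(q['score'],2)) for q in r.landmark_of(t,c)[:2]])
o=r.get_obs(); print(o['clock'],o['tcp_pos'],o['contact_force'])
E
```

```text
clock: 6.55
tcp_pos: [0.5222, -0.0965, 0.1986]
orientation: [-0.115, -3.139, 0.002]
contact_force: [0.6, -0.3, 0.1]
grip_width: -0.0004
gripper_force: 0.0
wrist balance [(array([ 0.5786, -0.1   ,  0.0051]), 0.65)]
wrist door_push []
wrist key_tare_top [(array([ 0.4612, -0.0937,  0.0805]), 0.73)]
side balance [(array([ 0.5825, -0.1029, -0.0012]), 0.79), (array([ 0.4569,  0.4296, -0.0025]), 0.21)]
side door_push [(array([ 0.6478, -0.0672,  0.1549]), 0.85)]
side key_tare_top [(array([ 0.4684, -0.0991,  0.0818]), 0.5)]
scene balance [(array([ 0.5788, -0.1067, -0.0036]), 0.7)]
scene door_push [(array([ 0.647 , -0.0658,  0.1533]), 0.84), (array([ 0.6726, -0.316 ,  0.0733]), 0.22)]
scene key_tare_top [(array([ 0.4645, -0.0984,  0.0817]), 0.52)]
7.15 [ 0.525  -0.0942  0.1982] [-0.2212  0.499  -0.2416]
```

View pics/w3.png

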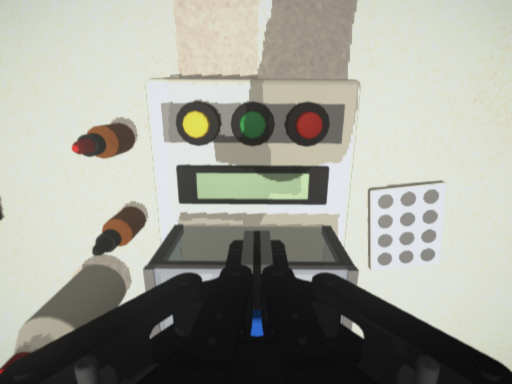

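The picture shows the green key at about (253,124), between yellow (196,124) and red (307,124). The door is shut.

Run:
```python
from h import *
k=r.get_calibration('wrist'); T=np.array(k['extrinsics']); o=r.get_obs()
im=cv2.imread('pics/w3.png'); hsv=cv2.cvtColor(im,cv2.COLOR_BGR2HSV)
m=cv2.inRange(hsv,(50,120,30),(85,255,255)); m[:90]=0;m[160:]=0
ys,xs=np.nonzero(m); c=[(xs.min()+xs.max())/2,(ys.min()+ys.max())/2]; print(c,xs.min(),xs.max(),ys.min(),ys.max())
p=cv2.undistortPoints(np.array([[c]],float),np.array(k['mtx']),np.array(k['dist']))[0,0]
d=T[:3,:3]@np.r_[p,1]; P=T[:3,3]+d*(0.081-T[2,3])/d[2]; print(P)
Rm=R.from_rotvec(o['orientation']).as_matrix(); print(Rm, o['tcp_pos'], 'tool delta',Rm.T@(P-o['tcp_pos']))
```

```text
[np.float64(252.0), np.float64(125.5)] 240 264 115 136
[ 0.4694 -0.0936  0.081 ]
[[-0.9976  0.0693 -0.0002]
 [ 0.0693  0.9976 -0.    ]
 [ 0.0002 -0.0001 -1.    ]] [ 0.525  -0.0942  0.1982] tool delta [ 0.0555 -0.0032  0.1172]
```

```bash
python3 -m jog '[{"fingers":0.0,"x":0.03,"y":-0.003,"z":0,"rx":0,"ry":0,"rz":0},{"fingers":0.0,"x":0.029,"y":-0.003,"z":0,"rx":0,"ry":0,"rz":0},{"fingers":0.0,"x":0,"y":0,"z":0.04,"rx":0,"ry":0,"rz":0},{"fingers":0.0,"x":0,"y":0,"z":0.035,"rx":0,"ry":0,"rz":0},{"fingers":0.0,"x":0,"y":0,"z":0.02,"rx":0,"ry":0,"rz":0},{"fingers":0.0,"x":0,"y":0,"z":0,"rx":0,"ry":0,"rz":0}]'
```

```text
clock: 7.9
tcp_pos: [0.4645, -0.0961, 0.1022]
orientation: [-0.109, -3.137, 0.0]
contact_force: [-0.3, 1.1, 1.4]
grip_width: -0.0
gripper_force: 0.0
```

```bash
python3 -m jog '[{"fingers":0.0,"x":0,"y":0,"z":0.004,"rx":0,"ry":0,"rz":0},{"fingers":0.0,"x":0,"y":0,"z":0.003,"rx":0,"ry":0,"rz":0}]'
python3 -m jog '[{"fingers":0.0,"x":0,"y":0,"z":0.002,"rx":0,"ry":0,"rz":0},{"fingers":0.0,"x":0,"y":0,"z":0.002,"rx":0,"ry":0,"rz":0}]'
```

```text
clock: 8.15
tcp_pos: [0.4662, -0.0963, 0.097]
orientation: [0.109, 3.138, 0.0]
contact_force: [0.3, -0.5, 0.0]
grip_width: -0.0003
gripper_force: 0.0
clock: 8.4
tcp_pos: [0.4657, -0.0962, 0.0925]
orientation: [0.109, 3.139, 0.0]
contact_force: [0.9, 0.2, -0.3]
grip_width: -0.0003
gripper_force: 0.0
```

Run:
```python
from h import *
im,_=save('side','s4'); cv2.imwrite('pics/s4c.png',cv2.resize(im[130:230,250:350,::-1],None,fx=6,fy=6,interpolation=2))
```

```text
(no output)
```

View pics/s4c.png

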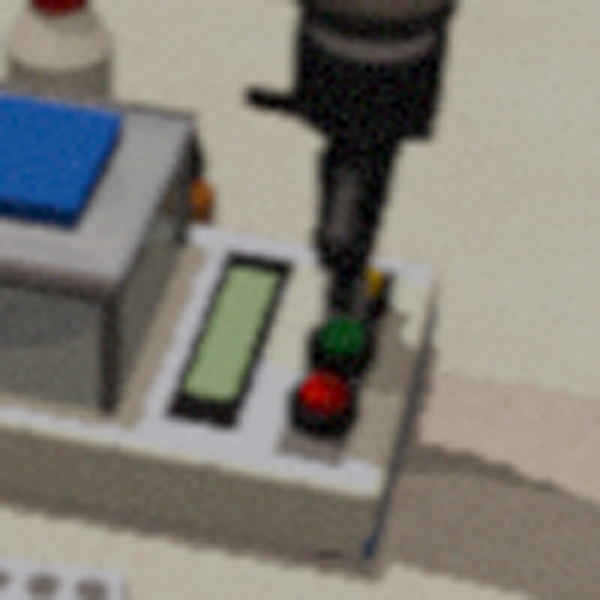

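The side crop shows the closed fingertips just above the green key, clear of red and yellow. I'll go down in small steps and watch the force.

```bash
for i in 1; do :; done; python3 -m jog '[{"fingers":0.0,"x":0,"y":0,"z":0.003,"rx":0,"ry":0,"rz":0},{"fingers":0.0,"x":0,"y":0,"z":0.003,"rx":0,"ry":0,"rz":0}]'
python3 -m jog '[{"fingers":0.0,"x":0,"y":0,"z":0.002,"rx":0,"ry":0,"rz":0},{"fingers":0.0,"x":0,"y":0,"z":0.002,"rx":0,"ry":0,"rz":0}]'
```

```text
clock: 8.7
tcp_pos: [0.4655, -0.0962, 0.0861]
orientation: [0.109, 3.14, 0.0]
contact_force: [0.0, -0.1, -0.3]
grip_width: -0.0002
gripper_force: 0.0
clock: 8.95
tcp_pos: [0.4655, -0.0962, 0.0821]
orientation: [-0.109, -3.14, -0.0]
contact_force: [0.4, -0.5, 0.7]
grip_width: -0.0001
gripper_force: 0.0
```

```bash
python3 -m jog '[{"fingers":0.0,"x":0,"y":0,"z":0.002,"rx":0,"ry":0,"rz":0},{"fingers":0.0,"x":0,"y":0,"z":0.002,"rx":0,"ry":0,"rz":0}]'
python3 -m jog '[{"fingers":0.0,"x":0,"y":0,"z":0.0015,"rx":0,"ry":0,"rz":0},{"fingers":0.0,"x":0,"y":0,"z":0.001,"rx":0,"ry":0,"rz":0}]'
```

```text
clock: 9.2
tcp_pos: [0.4655, -0.0962, 0.0783]
orientation: [-0.109, -3.14, -0.0]
contact_force: [-1.8, 0.2, 2.5]
grip_width: -0.0001
gripper_force: 1.3
clock: 9.45
tcp_pos: [0.4656, -0.0962, 0.0759]
orientation: [0.109, 3.14, 0.0]
contact_force: [-3.2, 1.2, 11.5]
grip_width: 0.0001
gripper_force: 6.2
```

The force is 11.5 N, above the key's 4 N spring, at z = 0.0759, so the key is on its stop. I'll hold briefly, then release.

```bash
python3 -m jog '[{"fingers":0.0,"x":0,"y":0,"z":0.0,"rx":0,"ry":0,"rz":0}]'
python3 -m jog '[{"fingers":0.0,"x":0,"y":0,"z":-0.005,"rx":0,"ry":0,"rz":0},{"fingers":0.0,"x":0,"y":0,"z":-0.03,"rx":0,"ry":0,"rz":0},{"fingers":0.0,"x":0,"y":0,"z":-0.05,"rx":0,"ry":0,"rz":0},{"fingers":0.0,"x":0,"y":0,"z":-0.05,"rx":0,"ry":0,"rz":0},{"fingers":0.0,"x":0,"y":0,"z":0,"rx":0,"ry":0,"rz":0},{"fingers":0.0,"x":0,"y":0,"z":0,"rx":0,"ry":0,"rz":0}]'
python3 - <<'E'
from h import *
for c in ['wrist','side','scene']:
    save(c,c+'5')
    for t in ['door_push','key_tare_top']:
        print(c,t,[(np.round(q['xyz'],4),round(q['score'],2)) for q in r.landmark_of(t,c)[:1]])
for t in ['dish','wash_bottle_mid','dropper_black_mid','dropper_red_mid','spot_plate','marker_black']:
    print(t,[(np.round(q['xyz'],3),round(q['score'],2)) for q in r.landmark_of(t,'scene')[:1]])
E
```

```text
clock: 9.57
tcp_pos: [0.4655, -0.0962, 0.0761]
orientation: [-0.109, -3.14, -0.0]
contact_force: [-2.0, -0.1, 6.0]
grip_width: -0.0
gripper_force: 3.1
clock: 10.32
tcp_pos: [0.4652, -0.0961, 0.2105]
orientation: [-0.109, -3.139, -0.0]
contact_force: [-0.0, -0.3, -1.0]
grip_width: -0.0002
gripper_force: 0.0
wrist door_push []
wrist key_tare_top [(array([ 0.4614, -0.0915,  0.082 ]), 0.59)]
side door_push [(array([ 0.6492, -0.0692,  0.1553]), 0.91)]
side key_tare_top [(array([ 0.4688, -0.0994,  0.0803]), 0.46)]
scene door_push [(array([ 0.6464, -0.0644,  0.1539]), 0.98)]
scene key_tare_top [(array([ 0.4611, -0.0962,  0.0847]), 0.47)]
dish []
wash_bottle_mid [(array([ 0.671, -0.315,  0.072]), 0.69)]
dropper_black_mid [(array([ 0.574, -0.257,  0.049]), 0.47)]
dropper_red_mid [(array([ 0.474, -0.25 ,  0.041]), 0.54)]
spot_plate []
marker_black [(array([ 0.494, -0.419, -0.003]), 0.64)]
```

```bash
python3 -c "
from bench import r
print(r.hand_in())"
```

```text
the job is handed in; nothing more can be done
None
```

I pushed the door against its stop, pressed the green key to its stop (11.5 N peak reading) and saw it come up again, then handed the job in at about 11 s. No verdict was returned, and the final camera check did not pick up the dish or spot plate and did not look for the pink marker, though the arm touched only the door and the green key.

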